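Take the long brush out of the half-covered soaking tub

ROBOT

A 6-joint arm with a two-finger parallel gripper is mounted at the origin on the work surface. World frame = base frame: x ahead of the robot, y to its left, z up, the work surface at z = 0. Lengths are in m, angles in rad, forces in N, time in s.
With the tool pointing down it reaches from about 0.3 to 0.85 m from the base axis. Payload 4.2 kg.
Tool frame: the origin (TCP) lies between the finger pads; the fingertips stand 19 mm ahead of it and the grasp point (between the pads) is the TCP; z points along the fingers, y is the line along which they close (so a half turn about z gives the same grasp; the last joint's range is limited). The gripper opens to 91 mm and grips with 3 to 60 N. Pads are 32 mm wide; open, the fingers measure 118 mm over their backs; the gripper's body (76 mm by 178 mm) begins 60 mm behind the grasp point.
Start: joints at [-1.286, 0.32, 1.565, -0, 1.257, -0.02], TCP at [0.173, -0.549, 0.233] pointing down, gripper open.
Joint ranges: [-3.11, 3.11], [-0.84, 2.01], [0.21, 2.61], [-1.34, 4.49], [0.05, 2.63], [-2.56, 2.56]. Speed limits (rad/s): [2.57, 2.57, 3.14, 3.14, 3.14, 3.14].

INTERFACE

Orientations are given as a 3x3 rotation matrix whose columns are the frame's x, y, z axes.
In Python, from plant import readout, imaging, ticket gives the robot as it stands. The module is installed in compiled form; this text tells all that it offers.
- The arm moves only by the shell command python3 -m creep 'ROWS' [OPENING]. ROWS is JSON, a list of rows, each a list of 6 numbers: the shift along the tool's x, y, z normalised to -1 to 1, where 1 is 800 mm, then the turn, a rotation vector about the tool's x, y, z normalised to -1 to 1, where 1 is pi/2 rad. In form: [[dx, dy, dz, ax, ay, az], ...]. A call has 1 to 20 rows; each row is the pose to reach, as a shift and turn from the pose commanded when the call began, along the tool's axes at that moment; what a row does not reach only later rows make up. A row lasts 1/12 s, in which the tool goes at most 41.7 mm and 7.16 degrees, less where a joint would pass 70% of its speed; a pose out of reach is approached as far as the arm can. A call with a number of a shift or a turn outside -1 to 1 is refused whole. A call with a gripper value outside its range is refused whole. OPENING is the gripper's target within -1 to 1 (fully open at 1, half-way at 0, shut at -1), set as the call begins (- or left out, the last holds). The fingers move at their own pace and stop on an object; the grip force is fixed at half the most. Time passes only in rows, so rows that repeat a pose let the fingers close. It gives the time, the measured TCP pose, the force, the opening and the grip force at its end, in the units of the state.
- readout.read_state(): the state, without advancing time (a new reading comes with each control period).
- imaging.read_camera(name): name is "scene" or "top" or "wrist"; returns a dict with "pixels" (480x640x3 uint8, red, green, blue), "camera_matrix" (3x3 intrinsics, pixels), "distortion" ([k1, k2, p1, p2, k3] as OpenCV has them; the pictures are not rectified), "R" (3x3) and "t" (3): a world point X has camera coordinates R X + t; the wrist camera has in their place "hand_eye" (4x4, takes a point from camera to tool coordinates, whose origin is the TCP and whose axes are the flange's). Camera axes: x right, y down, z forward; pixel columns grow to the right and rows downward; lengths in m; the calibration is good to about 2 mm. A picture is of the moment at which its call begins: read the wrist's pose just before it. There is no depth.
- ticket.sign_off(): hands the job in; it is judged then, once.
The state is a dict: "clock": time; "q": joint angles; "dq": joint speeds; "joint_efforts": joint torques, N m; "tcp_pos": TCP position; "ee_rot": TCP orientation; "force": force on the tool from outside, world axes, zero at the start; "moment": the same for the moment, N m; "gripper_width": finger opening in m; "gripper_force": force on a finger pad.
Only numpy, scipy, OpenCV 4.12 (cv2) and the standard library are available. Lean on these libraries where they do the work, as an engineer would, in place of code of your own. Each camera call takes 0.05 s, during which the arm holds its last target. There are 200 camera calls.

TASK

The long scrubbing brush lies in the deep soaking tub, its head under the draining board that covers one end, and it is longer than the opening that is left. Take it by the handle, tilt it handle end up and draw it out slantwise through the opening, then finish while holding it still in the gripper with the whole brush at least 5 cm above the tub's rim: do not put it down or let go. The tub and board are fixed; leave the soap and cup on the board and the bottle and bowl beside the tub where they stand.

Things in the scene. Friction and masses are not known exactly. Their poses are not given: they have to be found in the camera images.
- tub: Fixed open white plastic soaking tub, outside 182 (x) by 372 (y) by 150 mm high, with a 12 mm lip outside the rim; walls 6 mm, inside 170 by 360 mm, inner floor 8 mm and rim 150 mm above the work surface. Origin at the centre of its underside; own y axis along its length, z up.
- board: Fixed wooden draining board flat on the rim over the tub's +y end, 215 (x) by 160 (y) by 12 mm thick; origin at the centre of its underside, 150 mm above the work surface; axes as the tub's. Its edge at the opening is 80 mm from the origin towards -y. The opening, from that edge to the -y end wall, is 170 mm wide and 210 to 230 mm long.
- brush: Loose wooden brush, 310 mm long (y), 0.1 to 0.16 kg, bristles down on the tub's floor, head (+y) under the board. Origin at the centre of its underside. Handle: bar 22 wide (x), z = 16 to 32 mm, y = -155 to 45 mm. Head: y = 45 to 155 mm, 46 wide, z = 0 to 32 mm, rigid black bristle block below. Centre of mass near y = 70 mm.
- brush_grip (a point): Point in the middle of the handle's thickness, 75 mm from the handle's end, brush frame (0, -80, 24) mm: a good place to grip across the handle's 22 mm width from above; it lies in the opening. Axes as the brush's.
- brush_tip (a point): Far end of the brush's head at the bristle tips, brush frame (0, 153, 0) mm. Axes as the brush's.
- brush_end (a point): Underside of the handle's free end, brush frame (0, -155, 16) mm. Axes as the brush's.
- soap: Bystander: loose bar of soap 50 by 70 by 26 mm on the board; origin at the centre of its underside.
- dosing_cup: Bystander: loose small white cup, 54 mm across and 45 mm high, on the board; origin at the centre of its underside.
- detergent: Bystander: loose upright detergent bottle, 68 mm across and 200 mm high, on the work surface beyond the tub (its +x side), near the covered end; origin at the centre of its underside.
- bowl: Bystander: loose grey bowl, 120 mm across and 50 mm high, on the work surface beyond the tub (its +x side), near the open end; origin at the centre of its underside.

How it is judged:
By the outcome, as a careful person would: the job done as asked, in the order asked, and still so for the second after the job is handed in, while the arm keeps its last pose, push and grip.
It also fails if it takes over 38 s, if anything falls off the work surface, if the arm or the gripper's body presses on something with over 40 N, if the wrist force passes 120 N, or if a joint passes its speed limit or range.

## Working session

There is one attempt and no reset: what is moved stays moved. The work goes in short steps, Python scripts to look and compute and a shell command to move; the robot and the scene stay as the last step left them, time stands still between calls to the robot, and variables do not carry over. Pictures are saved under pics/ and viewed, at most 14 in all, crops included, and the job is handed in when it is done.

```bash
mkdir -p pics; python3 - <<'E'
from plant import readout, imaging
import cv2,numpy as np,pickle
s=readout.read_state();print(s)
d={}
for n in("top","scene"):
    c=imaging.read_camera(n);d[n]=c
    cv2.imwrite(f"pics/{n}0.png",c["pixels"][:,:,::-1])
    print(n,{k:np.round(v,4).tolist() for k,v in c.items() if k!="pixels"})
pickle.dump(d,open("cams.pkl","wb"))
E
```

```text
{'clock': 0.0, 'q': array([-1.28601635e+00,  3.20299061e-01,  1.56566585e+00, -2.13140168e-05,
        1.25737506e+00, -1.99917492e-02]), 'dq': array([-0.00074891,  0.00161269, -0.00014988, -0.00128969,  0.0007892 ,
        0.00085798]), 'joint_efforts': array([ 3.70070105e-03, -4.12459660e+01, -2.31973547e+01,  7.30953366e-02,
        4.58208472e-02, -1.35664022e-04]), 'tcp_pos': array([ 0.17241297, -0.54805919,  0.23212125]), 'ee_rot': array([[ 9.53913504e-01,  3.00081267e-01, -5.10359226e-04],
       [ 3.00081701e-01, -9.53912040e-01,  1.67123773e-03],
       [ 1.46693248e-05, -1.74736570e-03, -9.99998473e-01]]), 'force': array([-0.14138449, -0.10517062, -0.98036082]), 'moment': array([-0.048308  ,  0.00059335, -0.03828775]), 'gripper_force': 0.0, 'gripper_width': 0.09101982630757743}
top {'camera_matrix': [[461.403, 0.0, 321.6302], [0.0, 461.403, 232.1118], [0.0, 0.0, 1.0]], 'distortion': [0.0263, 0.0, 0.0, 0.0, 0.0], 'R': [[-0.0053, -0.9992, -0.0389], [-0.9987, 0.0072, -0.0497], [0.0499, 0.0385, -0.998]], 't': [0.1196, 0.6282, 0.9535]}
scene {'camera_matrix': [[434.6555, 0.0, 317.3952], [0.0, 434.6555, 238.9888], [0.0, 0.0, 1.0]], 'distortion': [-0.049, 0.0, 0.0, 0.0, 0.0], 'R': [[-0.829, 0.5592, -0.0045], [0.3973, 0.5833, -0.7084], [-0.3935, -0.5891, -0.7057]], 't': [0.4742, -0.2256, 1.0276]}
```

View pics/top0.png

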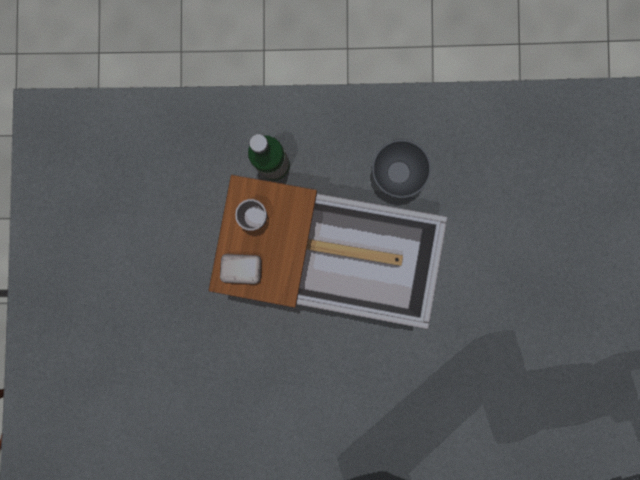

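View pics/scene0.png

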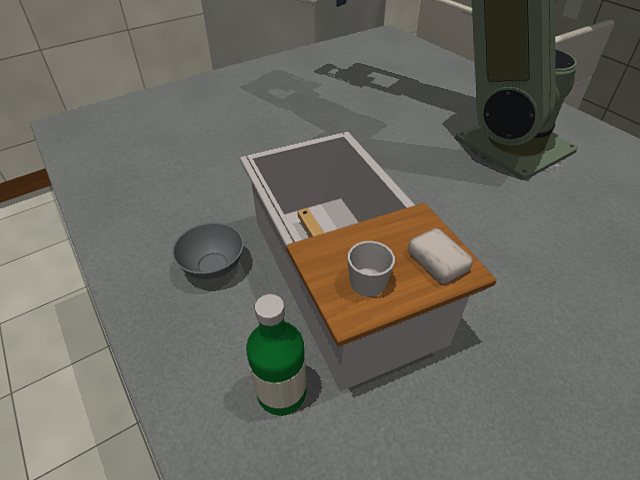

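The top picture shows the handle from (312,246) at the board edge to its end at (402,260). The board corners are (233,176), (316,190), (296,306) and (209,291), and the tub lip corners at the open end are (446,216) and (428,326). The scene picture agrees: cup and soap are on the board, bottle and bowl on the +x side.

```bash
cat >h.py <<'E'
import cv2,numpy as np
def world(c,uv,z):
    p=cv2.undistortPoints(np.array([[uv]],float),np.array(c["camera_matrix"]),np.array(c["distortion"]))[0,0]
    R=np.array(c["R"]);C=-R.T@np.array(c["t"]);d=R.T@np.array([p[0],p[1],1]);return C+d*(z-C[2])/d[2]
E
python3 - <<'E'
import pickle,numpy as np;from h import world;import cv2
c=pickle.load(open("cams.pkl","rb"))["top"]
for n,uv,z in[("bA",(233,176),.162),("bB",(316,190),.162),("bC",(296,306),.162),("bD",(209,291),.162),("lip+x",(446,216),.15),("lip-x",(428,326),.15),("hEnd",(403,260.5),.04),("hBoard",(313,246),.04),("bowl",(401,170),.05),("bottlecap",(258,143),.2)]:
    print(n,np.round(world(c,uv,z),4))
im=c["pixels"][170:335,290:455,::-1];cv2.imwrite("pics/crop.png",cv2.resize(im,None,fx=3.6,fy=3.6,interpolation=cv2.INTER_CUBIC))
E
```

```text
bA [0.7248 0.2706 0.162 ]
bB [0.6977 0.1199 0.162 ]
bC [0.4903 0.1565 0.162 ]
bD [0.5174 0.313  0.162 ]
lip+x [ 0.6497 -0.1135  0.15  ]
lip-x [ 0.4536 -0.078   0.15  ]
hEnd [ 0.5688 -0.0506  0.04  ]
hBoard [0.5994 0.1328 0.04  ]
bowl [ 0.7526 -0.0477  0.05  ]
bottlecap [0.7753 0.2183 0.2   ]
```

View pics/crop.png

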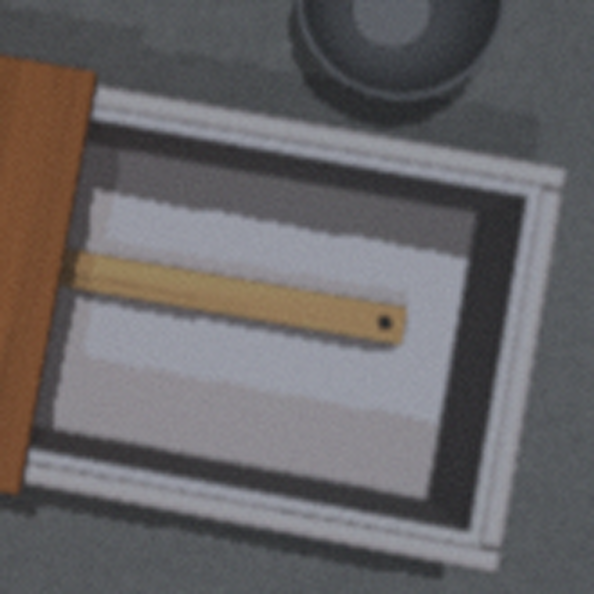

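The points check out: the opening comes to 220 mm, tub and board yaw are both about -10°, and the handle end is 30 mm from the end wall. That puts the grip point near (0.581, 0.023, 0.032). I'll move above it and look at how the gripper body fits.

```bash
python3 -m creep '[[0.70,-0.53,-0.085,0,0,-0.70],[0.70,-0.53,-0.085,0,0,-0.70],[0.70,-0.53,-0.085,0,0,-0.70],[0.70,-0.53,-0.085,0,0,-0.70],[0.70,-0.53,-0.085,0,0,-0.70],[0.70,-0.53,-0.085,0,0,-0.70],[0.70,-0.53,-0.085,0,0,-0.70],[0.70,-0.53,-0.085,0,0,-0.70],[0.70,-0.53,-0.085,0,0,-0.70],[0.70,-0.53,-0.085,0,0,-0.70],[0.70,-0.53,-0.085,0,0,-0.70],[0.70,-0.53,-0.085,0,0,-0.70],[0.70,-0.53,-0.085,0,0,-0.70],[0.70,-0.53,-0.085,0,0,-0.70],[0.70,-0.53,-0.085,0,0,-0.70],[0.70,-0.53,-0.085,0,0,-0.70],[0.70,-0.53,-0.085,0,0,-0.70],[0.70,-0.53,-0.085,0,0,-0.70],[0.70,-0.53,-0.085,0,0,-0.70],[0.70,-0.53,-0.085,0,0,-0.70]]'
python3 - <<'E'
from plant import readout, imaging
import cv2,numpy as np
s=readout.read_state();print(s["clock"],s["tcp_pos"],s["ee_rot"],s["q"])
w=imaging.read_camera("wrist");c=imaging.read_camera("scene")
print({k:np.round(v,4).tolist() for k,v in w.items() if k!="pixels"})
cv2.imwrite("pics/m1.png",np.hstack([cv2.resize(w["pixels"],(400,300)),cv2.resize(c["pixels"],(400,300))])[:,:,::-1])
cv2.imwrite("pics/w1.png",w["pixels"][:,:,::-1])
E
```

```text
clock: 1.77
tcp_pos: [0.5789, 0.0237, 0.3002]
ee_rot: [[0.165, 0.986, -0.002], [0.986, -0.165, -0.001], [-0.001, -0.002, -1.0]]
force: [-0.7, 0.0, 0.4]
gripper_width: 0.0911
gripper_force: 0.0
1.7667 [0.57893264 0.02372762 0.30022316] [[ 1.65261146e-01  9.86248036e-01 -1.88785575e-03]
 [ 9.86249248e-01 -1.65262847e-01 -7.82130049e-04]
 [-1.08336664e-03 -1.73264060e-03 -9.99997912e-01]] [ 2.15186239e-02  2.94709384e-01  1.43213235e+00 -7.50222942e-04
  1.41665521e+00  1.87658342e-01]
{'camera_matrix': [[394.0251, 0.0, 322.7703], [0.0, 394.0251, 239.7264], [0.0, 0.0, 1.0]], 'distortion': [-0.0608, 0.0, 0.0, 0.0, 0.0], 'hand_eye': [[0.0002, -0.9581, -0.2864, 0.0811], [1.0, 0.0006, -0.0014, -0.0], [0.0015, -0.2864, 0.9581, -0.151], [0.0, 0.0, 0.0, 1.0]]}
```

View pics/m1.png

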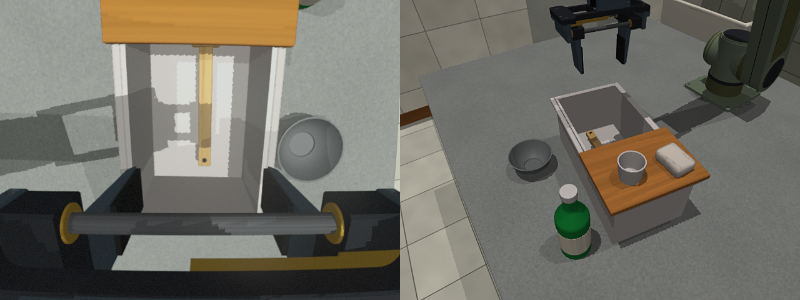

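The left half (wrist) shows the handle straight ahead, with its end at half-scale (205,162), between the jaws. The right half (scene) shows a gripper bar that is wide along the closing line, about (548-653, 5-35). The tub's inside width is 170 mm, so before lowering I need to know whether the 178 mm runs along that line. I'll overlay the known dimensions on the picture.

```bash
python3 - <<'E'
from plant import readout, imaging
import cv2,numpy as np
s=readout.read_state();p=s["tcp_pos"];R=s["ee_rot"]
c=imaging.read_camera("scene")
im=c["pixels"][:,:,::-1].copy()
im=cv2.resize(im,None,fx=3,fy=3,interpolation=cv2.INTER_CUBIC)
def pr(P):
    return cv2.projectPoints(np.array([p+R@np.array(q) for q in P]),cv2.Rodrigues(np.array(c["R"]))[0],np.array(c["t"]),c["camera_matrix"],c["distortion"])[0][:,0]*3+1
def box(x,y,z0,col):
    for z in(z0,):
        q=pr([(x,y,z),(x,-y,z),(-x,-y,z),(-x,y,z)]).astype(int);cv2.polylines(im,[q],True,col,1)
box(.038,.089,-.06,(0,0,255)); box(.016,.059,-.06,(0,255,0)); box(.016,.059,.019,(255,255,0)); box(.038,.089,-.1,(255,0,255))
cv2.imwrite("pics/g.png",im[0:330,780:1380])
E
```

```text
(no output)
```

View pics/g.png

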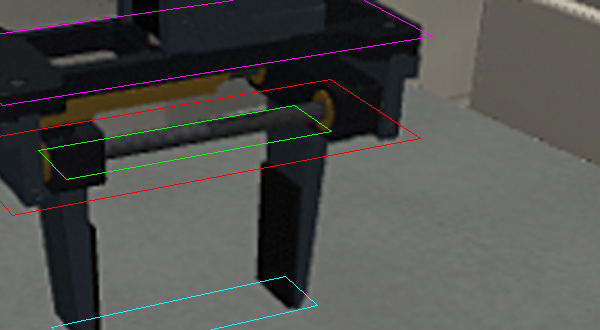

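The red box matches the hand: its cheeks are 178 mm across the closing line at 60 mm behind the grasp point. They look only about 40 mm deep there, and the full 76 mm plate starts about 100 mm behind. Square to the tub, the hand can't go below the rim. Turned about 45°, the lower frame needs only about 156 mm. So I'll pinch the handle obliquely, raise it (that takes about 0.5 N), then square up above the rim. First I'll refine the tub's centreline from the wrist picture.

View pics/w1.png

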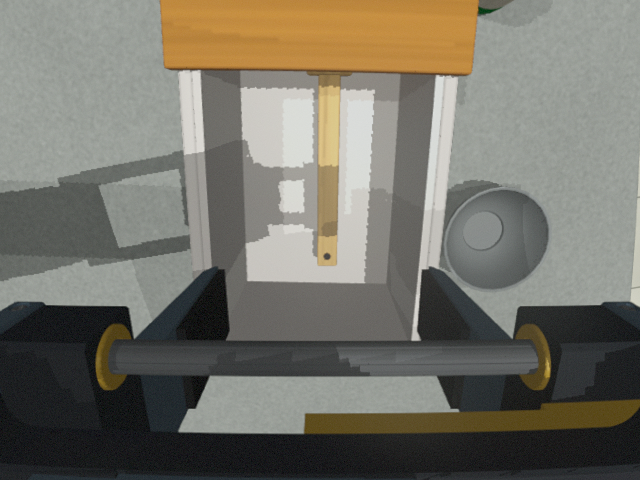

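The wrist picture shows the inner rim edges at about (201,80)/(437,80) near the board and (211,265)/(423,265) lower down. The floor's open-end corners are at (247,282) and (388,282). The handle runs from (329,78) to its end at (327,265).

```bash
python3 - <<'E'
from plant import readout, imaging
import numpy as np
from h import world
s=readout.read_state();w=imaging.read_camera("wrist")
T=np.eye(4);T[:3,:3]=s["ee_rot"];T[:3,3]=s["tcp_pos"];M=np.linalg.inv(T@w["hand_eye"])
w["R"]=M[:3,:3];w["t"]=M[:3,3]
W={n:world(w,uv,z) for n,uv,z in[("rLn",(201,80),.15),("rRn",(437,80),.15),("rLf",(211,265),.15),("rRf",(423,265),.15),("fL",(247,282),.008),("fR",(388,282),.008),("hE",(327,265),.04),("hB",(329,78),.04),("bd",(318,72),.150)]}
a=np.radians(-10.1);ex=np.array([np.cos(a),np.sin(a)]);ey=np.array([-np.sin(a),np.cos(a)]);P0=np.array([.5548,-.078])
for n,v in W.items(): print(n,np.round(v,4),"tub lat,y mm",np.round(1000*np.array([(v[:2]-P0)@ex,(v[:2]-P0)@ey]),1))
E
```

```text
rLn [0.5098 0.1475 0.15  ] tub lat,y mm [-83.8 214.1]
rRn [0.6782 0.1188 0.15  ] tub lat,y mm [ 86.9 215.4]
rLf [0.4826 0.0077 0.15  ] tub lat,y mm [-86.1  71.7]
rRf [ 0.6539 -0.0212  0.15  ] tub lat,y mm [87.6 73.3]
fL [ 0.4691 -0.0658  0.008 ] tub lat,y mm [-86.5  -3. ]
fR [ 0.6385 -0.0943  0.008 ] tub lat,y mm [85.3 -1.4]
hE [ 0.5706 -0.0484  0.04  ] tub lat,y mm [10.4 31.9]
hB [0.6046 0.1436 0.04  ] tub lat,y mm [ 10.2 226.9]
bd [0.5942 0.138  0.15  ] tub lat,y mm [  0.9 219.6]
```

Both cameras agree to about 1-2 mm. Next I'll turn 45° and go to 10 mm above the point where the body would meet the rim.

```bash
python3 -m creep '[[0.0073,-0.0025,0.02,0,0,-0.5],[0.0073,-0.0025,0.04,0,0,-0.5],[0.0073,-0.0025,0.08,0,0,-0.5],[0.0073,-0.0025,0.12,0,0,-0.5],[0.0073,-0.0025,0.16,0,0,-0.5],[0.0073,-0.0025,0.20,0,0,-0.5],[0.0073,-0.0025,0.24,0,0,-0.5],[0.0073,-0.0025,0.25,0,0,-0.5],[0.0073,-0.0025,0.25,0,0,-0.5],[0.0073,-0.0025,0.25,0,0,-0.5]]'
```

```text
clock: 2.8
tcp_pos: [0.5792, 0.0296, 0.1021]
ee_rot: [[-0.579, 0.816, 0.002], [0.816, 0.579, -0.0], [-0.001, 0.001, -1.0]]
force: [-0.3, 0.7, -0.4]
gripper_width: 0.0911
gripper_force: 0.0
```

```bash
python3 -m creep '[[0,0,0.0025,0,0,0],[0,0,0.005,0,0,0],[0,0,0.0075,0,0,0],[0,0,0.01,0,0,0],[0,0,0.0115,0,0,0],[0,0,0.013,0,0,0]]'; python3 -m creep '[[0,0,0.001,0,0,0],[0,0,0.002,0,0,0]]';python3 -m creep '[[0,0,0.001,0,0,0],[0,0,0.002,0,0,0]]';
```

```text
clock: 3.3
tcp_pos: [0.5786, 0.0301, 0.0907]
ee_rot: [[-0.58, 0.814, 0.0], [0.814, 0.58, -0.0], [-0.0, 0.0, -1.0]]
force: [-0.5, -0.3, 0.1]
gripper_width: 0.0909
gripper_force: 0.0
clock: 3.47
tcp_pos: [0.579, 0.0301, 0.0895]
ee_rot: [[-0.58, 0.814, 0.001], [0.814, 0.58, 0.0], [-0.001, 0.001, -1.0]]
force: [-1.5, -0.2, 6.2]
gripper_width: 0.0917
gripper_force: 0.0
clock: 3.63
tcp_pos: [0.5794, 0.0302, 0.0889]
ee_rot: [[-0.58, 0.814, 0.003], [0.814, 0.58, 0.0], [-0.002, 0.003, -1.0]]
force: [-4.5, 0.8, 11.8]
gripper_width: 0.0915
gripper_force: 0.0
```

Contact at TCP z = 0.0895 with only 12 N, so the body really is a 178 x 76 box at 60 mm. It needs about 58° of turn to fit, which spans 159 mm. At that angle the jaws clear the handle only if the brush is yawed a few degrees first. Plan: back up, close the fingers, turn the body lengthwise, nudge the handle end about 22 mm towards -x, then pinch at 58° the other way.

```bash
python3 -m creep '[[0,0,-0.02,0,0,0],[0,0,-0.04,0,0,0.1],[0,0,-0.05,0,0,1],[0,0,-0.05,0,0,1],[0,0,-0.05,0,0,1],[0,0,-0.05,0,0,1],[0,0,-0.05,0,0,1],[0,0,-0.05,0,0,1],[0,0,-0.05,0,0,1],[0,0,-0.05,0,0,1],[0,0,-0.05,0,0,1],[0,0,-0.05,0,0,1],[0,0,-0.05,0,0,1],[0,0,-0.05,0,0,1],[0,0,-0.05,0,0,1],[0,0,-0.05,0,0,1]]' -1
python3 -m creep '[[0.0174,0.0452,0,0,0,0.5],[0.0174,0.0452,0,0,0,0.5],[0.0174,0.0452,0,0,0,0.5],[0.0174,0.0452,0,0,0,0.5],[0.0174,0.0452,0,0,0,0.5],[0.0174,0.0452,0,0,0,0.5],[0.0174,0.0452,0,0,0,0.5],[0.0174,0.0452,0,0,0,0.5],[0.0174,0.0452,0,0,0,0.5]]'
```

```text
clock: 4.97
tcp_pos: [0.5784, 0.0301, 0.1271]
ee_rot: [[0.813, 0.582, -0.0], [0.582, -0.813, -0.0], [-0.0, -0.0, -1.0]]
force: [-0.1, -0.5, -0.5]
gripper_width: 0.0003
gripper_force: 0.0
clock: 5.72
tcp_pos: [0.6107, 0.0087, 0.1272]
ee_rot: [[0.987, -0.163, -0.0], [-0.163, -0.987, -0.0], [-0.0, 0.0, -1.0]]
force: [0.2, -0.1, 0.3]
gripper_width: 0.0004
gripper_force: 0.0
```

```bash
python3 -m creep '[[0,0,0.02,0,0,0],[0,0,0.035,0,0,0],[0,0,0.045,0,0,0],[0,0,0.05,0,0,0],[0,0,0.053,0,0,0],[0,0,0.056,0,0,0]]'; python3 -m creep '[[0,0,0.01,0,0,0],[0,0,0.02,0,0,0],[0,0,0.03,0,0,0],[0,0,0.04,0,0,0],[0,0,0.0465,0,0,0],[0,0,0.0465,0,0,0]]'
```

```text
clock: 6.22
tcp_pos: [0.6112, 0.0087, 0.0827]
ee_rot: [[0.986, -0.165, 0.001], [-0.165, -0.986, -0.0], [0.001, 0.0, -1.0]]
force: [0.7, -0.1, -0.8]
gripper_width: 0.0007
gripper_force: 0.0
clock: 6.72
tcp_pos: [0.6098, 0.0087, 0.0437]
ee_rot: [[0.986, -0.166, -0.003], [-0.166, -0.986, -0.0], [-0.003, 0.001, -1.0]]
force: [0.1, 0.2, -1.0]
gripper_width: 0.0003
gripper_force: 0.0
```

No contact. I'll push 26 mm towards -x, rise, and look from the top camera.

```bash
python3 -m creep '[[-0.004,0,0,0,0,0],[-0.008,0,0,0,0,0],[-0.012,0,0,0,0,0],[-0.016,0,0,0,0,0],[-0.02,0,0,0,0,0],[-0.024,0,0,0,0,0],[-0.028,0,0,0,0,0],[-0.032,0,0,0,0,0],[-0.032,0,0,0,0,0]]'; python3 -m creep '[[0.005,0,-0.02,0,0,0],[0.005,0,-0.06,0,0,0],[0.005,0,-0.1,0,0,0],[0.005,0,-0.15,0,0,0],[0.005,0,-0.15,0,0,0]]' 1
python3 - <<'E'
from plant import readout, imaging
import cv2
w=imaging.read_camera("wrist");cv2.imwrite("pics/w2.png",w["pixels"][:,:,::-1])
E
```

```text
clock: 7.47
tcp_pos: [0.5848, 0.0131, 0.0454]
ee_rot: [[0.986, -0.166, -0.001], [-0.166, -0.986, -0.0], [-0.001, 0.0, -1.0]]
force: [-0.0, 0.2, 0.4]
gripper_width: 0.0006
gripper_force: 0.0
clock: 7.88
tcp_pos: [0.5941, 0.0123, 0.1734]
ee_rot: [[0.986, -0.166, 0.015], [-0.166, -0.986, -0.0], [0.015, -0.003, -1.0]]
force: [1.5, 0.6, -0.1]
gripper_width: 0.0307
gripper_force: 0.0
```

View pics/w2.png

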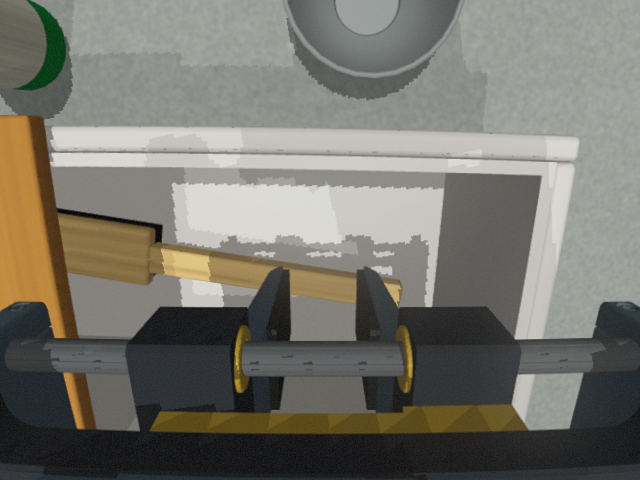

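The handle is now yawed: the neck is at about (158,261) and the end at (400,292), and the head's start shows in the opening. Next I'll work out its line in tub coordinates and the pinch pose.

```bash
python3 - <<'E'
from plant import readout, imaging
import numpy as np
from h import world
s=readout.read_state();w=imaging.read_camera("wrist")
T=np.eye(4);T[:3,:3]=s["ee_rot"];T[:3,3]=s["tcp_pos"];M=np.linalg.inv(T@w["hand_eye"])
w["R"]=M[:3,:3];w["t"]=M[:3,3]
a=np.radians(-10.0);ex=np.array([np.cos(a),np.sin(a)]);ey=np.array([-np.sin(a),np.cos(a)]);P0=np.array([.5548,-.078])
for n,uv,z in[("neck",(158,261),.04),("end",(400,292),.04),("mid+edge",(280,264),.04),("rim+x",(300,161),.15)]:
    v=world(w,uv,z)[:2]-P0;print(n,np.round([v@ex*1e3,v@ey*1e3],1))
print(s["tcp_pos"])
E
```

```text
neck [  1.4 221.5]
end [-22.3  35.1]
mid+edge [ -0.  127.7]
rim+x [ 86.5 105.6]
[0.59240446 0.01228325 0.17003263]
```

The brush is yawed 7.2°, and its line at y = 114 is at lateral -12. The body has to stay near lateral 0, so I'll lean the tool 6° to put the fingertips over the handle at lateral -10. Computing the hover and descent moves in tool axes.

```bash
cat >>h.py <<'E'
from scipy.spatial.transform import Rotation as Ro
a=np.radians(-10.0);ex=np.array([np.cos(a),np.sin(a),0]);ey=np.array([-np.sin(a),np.cos(a),0]);ez=np.array([0,0,1.]);P0=np.array([.5548,-.078,0])
B=np.c_[ex,ey,ez]
def tub(lat,y,z): return P0+B@np.array([lat,y,z])/1000
def frame(z,y):
    z=B@np.array(z,float);z/=np.linalg.norm(z);y=B@np.array(y,float);y-=z*(z@y);y/=np.linalg.norm(y);return np.c_[np.cross(y,z),y,z]
def row(p,R,p1,R1): return np.round(np.r_[R.T@(p1-p)/.8,Ro.from_matrix(R.T@R1).as_rotvec()/(np.pi/2)],4).tolist()
E
python3 - <<'E'
from h import *
from plant import readout
s=readout.read_state();p,R=s["tcp_pos"],s["ee_rot"];r=np.radians
F=frame((-np.sin(r(6)),0,-np.cos(r(6))),(np.cos(r(59)),-np.sin(r(59)),0))
h=tub(-10,114,112)
print(row(p,R,h,F)); print(row(h,F,tub(-10,114,84),F),row(h,F,tub(-10,114,42),F),h,F.round(3))
E
```

```text
[-0.037, -0.0239, 0.0689, 0.0186, -0.0678, -0.3374]
[0.0031, 0.0019, 0.0348, 0.0, 0.0, 0.0] [0.0079, 0.0047, 0.087, 0.0, 0.0, 0.0] [0.56474781 0.03600457 0.112     ] [[ 0.93   0.353 -0.103]
 [ 0.357 -0.934  0.018]
 [-0.09  -0.054 -0.995]]
```

```bash
python3 -m creep '[[-0.037,-0.024,0.03,0.0186,-0.068,-0.337],[-0.037,-0.024,0.05,0.0186,-0.068,-0.337],[-0.037,-0.024,0.069,0.0186,-0.068,-0.337],[-0.037,-0.024,0.069,0.0186,-0.068,-0.337],[-0.037,-0.024,0.069,0.0186,-0.068,-0.337],[-0.037,-0.024,0.069,0.0186,-0.068,-0.337],[-0.037,-0.024,0.069,0.0186,-0.068,-0.337],[-0.037,-0.024,0.069,0.0186,-0.068,-0.337]]' 1
python3 -m creep '[[0.0008,0.0005,0.009,0,0,0],[0.0016,0.001,0.018,0,0,0],[0.002,0.0013,0.022,0,0,0],[0.0024,0.0015,0.026,0,0,0],[0.0028,0.0017,0.03,0,0,0],[0.0031,0.0019,0.035,0,0,0]]'
```

```text
clock: 8.65
tcp_pos: [0.5629, 0.0361, 0.1093]
ee_rot: [[0.93, 0.351, -0.109], [0.355, -0.935, 0.018], [-0.096, -0.056, -0.994]]
force: [0.4, 0.4, -0.4]
gripper_width: 0.0908
gripper_force: 0.0
clock: 9.15
tcp_pos: [0.5635, 0.0361, 0.0818]
ee_rot: [[0.93, 0.352, -0.107], [0.356, -0.934, 0.018], [-0.094, -0.055, -0.994]]
force: [-0.6, 0.0, -0.2]
gripper_width: 0.0914
gripper_force: 0.0
```

```bash
python3 -m creep '[[0.0008,0.0005,0.009,0,0,0],[0.0016,0.001,0.018,0,0,0],[0.002,0.0012,0.022,0,0,0],[0.0024,0.0014,0.026,0,0,0],[0.0026,0.0015,0.029,0,0,0],[0.0028,0.0016,0.031,0,0,0]]'
python3 -m creep '[[0.0003,0.0002,0.003,0,0,0],[0.0005,0.0003,0.006,0,0,0],[0.0005,0.0003,0.006,0,0,0]]'
python3 - <<'E'
from plant import readout, imaging
import cv2
w=imaging.read_camera("wrist");cv2.imwrite("pics/w3.png",w["pixels"][:,:,::-1])
E
```

```text
clock: 9.65
tcp_pos: [0.5632, 0.0361, 0.0567]
ee_rot: [[0.93, 0.352, -0.108], [0.356, -0.934, 0.018], [-0.094, -0.055, -0.994]]
force: [-0.6, -0.6, -0.1]
gripper_width: 0.0913
gripper_force: 0.0
clock: 9.9
tcp_pos: [0.5629, 0.0361, 0.0519]
ee_rot: [[0.93, 0.352, -0.108], [0.356, -0.934, 0.018], [-0.095, -0.055, -0.994]]
force: [-0.0, -0.7, 0.1]
gripper_width: 0.0917
gripper_force: 0.0
```

View pics/w3.png

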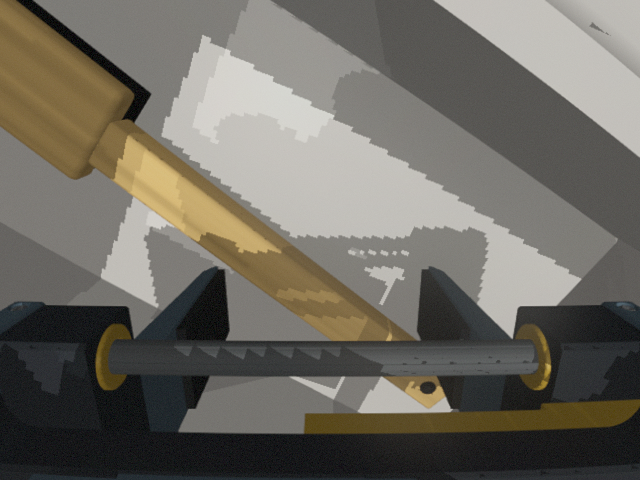

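The wrist picture shows the handle crossing diagonally between the open fingers, from the neck at (110,145) to the hole at (428,388), with both fingertips free. I'll go 9 mm lower and close.

```bash
python3 -m creep '[[0.0003,0.0002,0.004,0,0,0],[0.0006,0.0004,0.008,0,0,0],[0.0009,0.0006,0.0115,0,0,0],[0.0009,0.0006,0.0115,0,0,0]]'
python3 -m creep '[[0,0,0,0,0,0],[0,0,0,0,0,0],[0,0,0,0,0,0],[0,0,0,0,0,0],[0,0,0,0,0,0],[0,0,0,0,0,0],[0,0,0,0,0,0],[0,0,0,0,0,0]]' -1
```

```text
clock: 10.28
tcp_pos: [0.5625, 0.0361, 0.0423]
ee_rot: [[0.929, 0.352, -0.109], [0.356, -0.934, 0.018], [-0.095, -0.056, -0.994]]
force: [0.1, 0.6, -1.1]
gripper_width: 0.0912
gripper_force: 0.0
clock: 10.95
tcp_pos: [0.5619, 0.0366, 0.0428]
ee_rot: [[0.929, 0.355, -0.11], [0.359, -0.933, 0.019], [-0.096, -0.057, -0.994]]
force: [-2.1, 4.1, 0.6]
gripper_width: 0.0492
gripper_force: 24.7
```

Pinched: the opening is 49 mm, so the handle is about 34° off the pads. Raising 62 mm, slowly.

```bash
python3 -m creep '[[-0.0009,-0.0006,-0.01,0,0,0],[-0.0018,-0.0011,-0.02,0,0,0],[-0.0027,-0.0016,-0.03,0,0,0],[-0.0036,-0.0022,-0.04,0,0,0],[-0.0044,-0.0027,-0.05,0,0,0],[-0.0053,-0.0033,-0.06,0,0,0],[-0.0062,-0.0038,-0.07,0,0,0],[-0.0068,-0.0042,-0.077,0,0,0],[-0.0068,-0.0042,-0.077,0,0,0]]'
python3 - <<'E'
from plant import readout, imaging
import cv2,numpy as np
w=imaging.read_camera("wrist");c=imaging.read_camera("top")
cv2.imwrite("pics/m4.png",np.hstack([cv2.resize(w["pixels"],(400,300)),cv2.resize(c["pixels"][130:340,190:470],(400,300))])[:,:,::-1])
E
```

```text
clock: 11.7
tcp_pos: [0.5619, 0.0368, 0.1066]
ee_rot: [[0.929, 0.355, -0.11], [0.359, -0.933, 0.019], [-0.096, -0.057, -0.994]]
force: [-5.2, 3.8, -0.2]
gripper_width: 0.047
gripper_force: 28.7
```

View pics/m4.png

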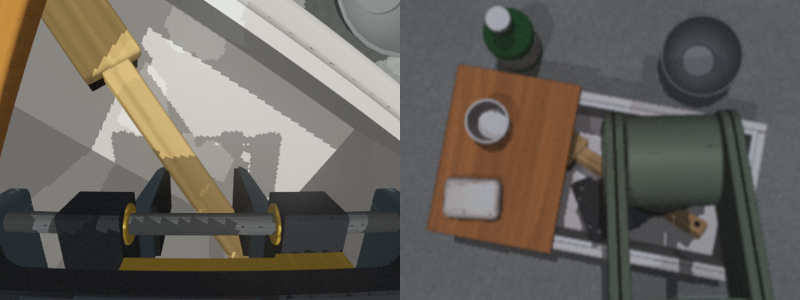

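In the wrist view the handle rises towards the camera between the fingers, from the neck at (105,80) to the end at (235,250). The top view shows the soap and cup undisturbed on the board. The body is now above the rim, so I'll turn the tool CCW until the pads sit flush and then bring the brush back to about 8° yaw, upright and a little higher.

```bash
python3 - <<'E'
from h import *
from plant import readout
s=readout.read_state();p,R=s["tcp_pos"],s["ee_rot"];r=np.radians
print((B.T@(p-P0)*1e3).round(1))
F=frame((0,0,-1),(np.cos(r(8)),-np.sin(r(8)),0))
print(row(p,R,tub(-6,114,122),F))
E
```

```text
[-13.4 114.1 105.7]
[0.0059, 0.0037, -0.0212, -0.0619, 0.0418, -0.5667]
```

```bash
python3 -m creep '[[0.002,0.001,-0.01,0,0,-0.02],[0.004,0.002,-0.02,-0.01,0.01,-0.06],[0.006,0.004,-0.021,-0.02,0.014,-0.11],[0.006,0.004,-0.021,-0.03,0.02,-0.16],[0.006,0.004,-0.021,-0.04,0.025,-0.21],[0.006,0.004,-0.021,-0.05,0.03,-0.26],[0.006,0.004,-0.021,-0.06,0.035,-0.31],[0.006,0.004,-0.021,-0.062,0.042,-0.36],[0.006,0.004,-0.021,-0.062,0.042,-0.41],[0.006,0.004,-0.021,-0.062,0.042,-0.46],[0.006,0.004,-0.021,-0.062,0.042,-0.51],[0.006,0.004,-0.021,-0.062,0.042,-0.567],[0.006,0.004,-0.021,-0.062,0.042,-0.567]]'
python3 - <<'E'
from plant import readout, imaging
import cv2,numpy as np
w=imaging.read_camera("wrist");c=imaging.read_camera("scene")
cv2.imwrite("pics/m5.png",np.hstack([cv2.resize(w["pixels"],(400,300)),cv2.resize(c["pixels"][0:240,180:500],(400,300))])[:,:,::-1])
E
```

```text
clock: 12.88
tcp_pos: [0.5718, 0.034, 0.1221]
ee_rot: [[0.311, 0.95, 0.007], [0.95, -0.311, -0.001], [0.001, 0.007, -1.0]]
force: [0.3, -0.3, -1.5]
gripper_width: 0.0229
gripper_force: 29.1
```

View pics/m5.png

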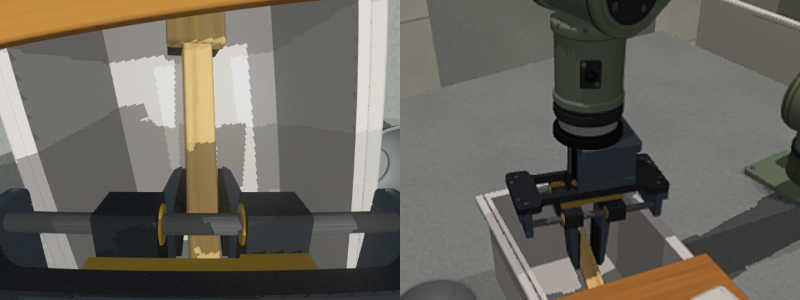

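The pads are now flush (22.9 mm). In the wrist view the handle runs straight from the grip to the neck at (198,45). The scene view confirms it is held above the rim with the handle end up, pitched about 25°, so the tip is at about y = 307 of the tub. A slanted translation of 100 mm towards -y and 88 mm up clears both the board edge and the end wall.

```bash
python3 -m creep '[[-0.006,0.0009,-0.006,0,0,0],[-0.015,0.002,-0.014,0,0,0],[-0.024,0.0034,-0.022,0,0,0],[-0.033,0.0047,-0.03,0,0,0],[-0.042,0.006,-0.038,0,0,0],[-0.051,0.007,-0.046,0,0,0],[-0.06,0.0085,-0.054,0,0,0]]'
python3 -m creep '[[-0.009,0.0013,-0.008,0,0,0],[-0.018,0.0026,-0.016,0,0,0],[-0.027,0.004,-0.024,0,0,0],[-0.036,0.005,-0.032,0,0,0],[-0.045,0.0064,-0.041,0,0,0],[-0.054,0.0077,-0.05,0,0,0],[-0.064,0.009,-0.058,0,0,0],[-0.064,0.009,-0.058,0,0,0]]'
python3 - <<'E'
from plant import readout, imaging
import cv2,numpy as np
t=imaging.read_camera("top");c=imaging.read_camera("scene")
cv2.imwrite("pics/m6.png",np.hstack([cv2.resize(t["pixels"][130:370,190:510],(400,300)),cv2.resize(c["pixels"][0:300,150:550],(400,300))])[:,:,::-1])
E
```

```text
clock: 13.57
tcp_pos: [0.562, -0.0142, 0.1651]
ee_rot: [[0.311, 0.95, 0.005], [0.95, -0.311, -0.001], [0.0, 0.005, -1.0]]
force: [-0.4, -0.0, -1.3]
gripper_width: 0.0228
gripper_force: 29.4
clock: 14.23
tcp_pos: [0.5535, -0.0656, 0.2123]
ee_rot: [[0.312, 0.95, 0.007], [0.95, -0.312, -0.002], [0.001, 0.007, -1.0]]
force: [0.9, 0.1, -1.8]
gripper_width: 0.023
gripper_force: 29.4
```

View pics/m6.png

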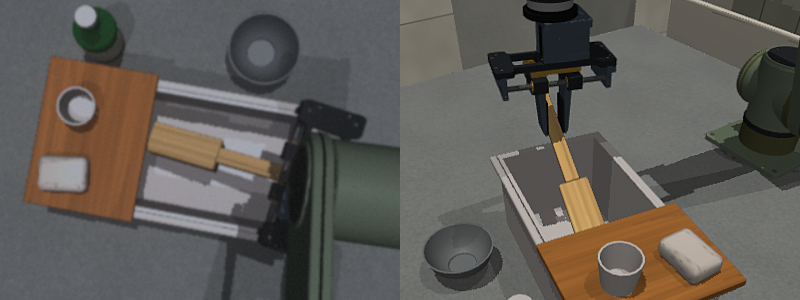

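The top view shows the head's tip at about (150,140), right at the board's edge. The scene view shows the brush slanting out with its handle over the end wall. I'll draw another 55 mm slantwise, then go up.

```bash
python3 -m creep '[[-0.01,0.0014,-0.008,0,0,0],[-0.022,0.003,-0.018,0,0,0],[-0.034,0.005,-0.028,0,0,0],[-0.046,0.0065,-0.037,0,0,0],[-0.058,0.008,-0.046,0,0,0],[-0.068,0.0096,-0.054,0,0,0],[-0.068,0.0096,-0.07,0,0,0],[-0.068,0.0096,-0.095,0,0,0],[-0.068,0.0096,-0.12,0,0,0],[-0.068,0.0096,-0.145,0,0,0],[-0.068,0.0096,-0.17,0,0,0],[-0.068,0.0096,-0.195,0,0,0],[-0.068,0.0096,-0.22,0,0,0],[-0.068,0.0096,-0.245,0,0,0],[-0.068,0.0096,-0.27,0,0,0],[-0.068,0.0096,-0.29,0,0,0],[-0.068,0.0096,-0.305,0,0,0],[-0.068,0.0096,-0.315,0,0,0],[-0.068,0.0096,-0.32,0,0,0],[-0.068,0.0096,-0.32,0,0,0]]'
python3 -m creep '[[0,0,0,0,0,0],[0,0,0,0,0,0],[0,0,0,0,0,0],[0,0,0,0,0,0],[0,0,0,0,0,0],[0,0,0,0,0,0]]'
python3 - <<'E'
from plant import readout, imaging
import cv2,numpy as np
t=imaging.read_camera("top");c=imaging.read_camera("scene")
cv2.imwrite("pics/m7.png",np.hstack([cv2.resize(t["pixels"],(400,300)),cv2.resize(c["pixels"],(400,300))])[:,:,::-1])
E
```

```text
clock: 16.0
tcp_pos: [0.5422, -0.1183, 0.4673]
ee_rot: [[0.311, 0.95, 0.006], [0.95, -0.311, -0.001], [0.001, 0.006, -1.0]]
force: [0.1, -0.0, -1.3]
gripper_width: 0.0231
gripper_force: 29.5
clock: 16.5
tcp_pos: [0.5421, -0.1179, 0.4663]
ee_rot: [[0.31, 0.951, 0.004], [0.951, -0.31, -0.0], [0.001, 0.004, -1.0]]
force: [0.9, 0.4, -1.2]
gripper_width: 0.0228
gripper_force: 29.5
```

View pics/m7.png

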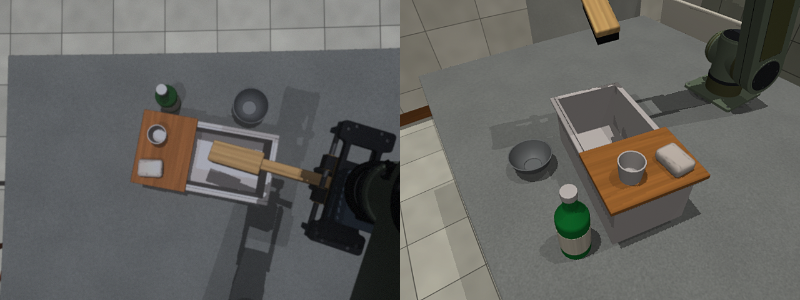

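The brush hangs clear in the gripper. In the scene view its head is far above the tub, at about (605,40). Even if it sagged to vertical, the tip would stay above 0.23 m, against the 0.20 m needed. The bystanders are in place.

```bash
python3 -c "
from plant import ticket,readout
print(readout.read_state()['dq'].round(3)); print(ticket.sign_off())"
```

```text
[-0.002 -0.001  0.     0.001 -0.    -0.002]
the job is handed in; nothing more can be done
None
```

The brush is out of the tub and held still in the gripper, with its tip at least 8 cm above the rim and the soap, cup, bottle and bowl where they stood; I handed the job in at 16.5 s, and no verdict came back.

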